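Feed one spacer ring to the pick-up stop

ROBOT

A 6-joint arm with a two-finger parallel gripper is mounted at the origin on the work surface. World frame = base frame: x ahead of the robot, y to its left, z up, the work surface at z = 0. Lengths are in m, angles in degrees, forces in N, time in s.
With the tool pointing down it reaches from about 0.35 to 0.875 m from the base axis. Payload 4.2 kg.
Tool frame: the origin (TCP) lies on the front face of the gripper's body, between the roots of the fingers; the fingertips stand 70 mm ahead of it and the grasp point (between the pads) lies 51 mm ahead of it; x points along the fingers, y is the direction in which the jaws open and shut, and the axes are right-handed (so a half turn about x gives the same grasp; the last joint's range is limited). The gripper opens to 87 mm and grips with 3 to 60 N. Pads are 19 mm wide; open, the fingers measure 117 mm over their backs; the gripper's body (75 mm by 190 mm) begins 51 mm behind the grasp point.
Start: joints at [-60.642, 22.042, 0.453, 0, -68.411, -14.817], TCP at [0.157, -0.605, 0.292] pointing down, gripper open.
Joint ranges: [-179.83, 179.83], [-69.29, 118.12], [-61.27, 80.66], [-181.25, 117.63], [-171.15, -9.14], [-177.46, 177.46]. Speed limits (degrees/s): [159.86, 159.86, 180, 180, 180, 180].

INTERFACE

Orientations are given as a 3x3 rotation matrix whose columns are the frame's x, y, z axes.
In Python, from station import r, viewer, spotter gives the robot as it stands.
- The arm moves only by the tool move_arm, never from a script. Its argument "series" is a list that holds one entry, the list of rows, each a list of 7 numbers: the turn, a rotation vector about the world's x, y, z scaled (see below), then the shift along the world's x, y, z scaled (see below), then the opening, from 0 (shut) to 1 (fully open). A call has 1 to 20 rows; each row shifts and turns the pose as measured when the row begins; what a row does not reach is not made up. The controller multiplies each number of a shift by 60 mm and each number of a turn by 8 degrees. A row lasts 1/8 s, in which the tool goes at most 62.5 mm and 10.7 degrees, less where a joint would pass 70% of its speed; a pose out of reach is approached as far as the arm can. A call with a number of a shift or a turn outside -1 to 1 is refused whole. A call with a gripper value outside its range is refused whole. The fingers move at their own pace and stop on an object; the grip force is fixed at half the most. Time passes only in rows, so rows that do not move let the fingers close. It gives the time, the measured TCP pose, the force and the opening at its end, in the units of the state.
- r.sense(): the state, without advancing time (a new reading comes with each control period).
- viewer.capture(name): name is "side" or "top"; returns (picture, depth): 480x640x3 uint8, red, green, blue; 480x640 float32, m along the optical axis (not along the pixel's ray), 0 where there is no reading.
- viewer.camera_params(name): a dict with "mtx" (3x3 intrinsics, pixels), "dist_coeffs" ([k1, k2, p1, p2, k3] as OpenCV has them; the pictures are not rectified), "pose" (4x4, takes a point from camera to world coordinates). Camera axes: x right, y down, z forward; pixel columns grow to the right and rows downward; lengths in m; the calibration is good to about 2 mm. A picture is of the moment at which its call begins. camera_params takes no time and is no camera call.
- r.finish_job(): hands the job in, once; it reports no verdict.
Trained networks look in the newest picture that a camera, given by its name, has taken for a name from the list of things; names that differ only in an ending like _2 or _b are one class to them, and where a whole thing is asked for, a point or a joint stands for the part that bears it (a point fixed in the world has none). Each returns a list of dicts, best first, with "conf" (0 to 1); they miss things now and then, are a little off and sometimes report something else, mostly with a low value. They report only what shows in the picture. A call takes as long as a camera call. They do not tell look-alikes from the thing itself.
- spotter.find_in(camera, name): "centre" ([column, row] in pixels, amid what is visible of it).
- spotter.trace(camera, name): "mask" (480x640 bool, what is visible of it) and "centre" ([column, row] in pixels, amid what is visible of it).
The state is a dict: "time_s": time; "joints": joint angles; "joint_velocities": joint speeds; "effort": joint torques, N m; "tcp_pos": TCP position; "ee_rot": TCP orientation; "wrist_force": force on the tool from outside, world axes, zero at the start; "moment": the same for the moment, N m; "gripper_width": opening from 0.0 (shut) to 1.0 (fully open).
Only numpy, scipy, OpenCV 4.12 (cv2) and the standard library are available. Lean on these libraries where they do the work, as an engineer would, in place of code of your own. Each camera call takes 0.05 s, during which the arm holds its last target.

TASK

At the ring feeder on the bench, push the black knob of its sprung plunger all the way in once with the fingers, so that one brass spacer ring comes out onto the ledge, and let the plunger spring back fully. Then nudge that ring sideways along the ledge with the fingers until it is seated flat in the red V-shaped stop at the end, and take the hand clear. Do not pick the ring up or push it off the ledge, and leave the rings in the magazine and the other things on the bench as they are.

Things in the scene. Friction and masses are not known exactly. Their poses are not given: they have to be found in the camera images.
- feeder: Hand-operated magazine feeder bolted to the bench, yaw varies. Origin on the bench (z = 0) under the magazine's centre; +x = feed direction (from knob to ledge), +y along the ledge to the red V stop. In its frame, mm: green base plate x -66 to 75, y +-40, 6 high; aluminium housing x -60 to 25.5, y +-30, up to 38 high; knob behind at -x, ledge in front at +x.
- magazine_top (a point): Centre of the magazine's open top, 82 mm above the bench. The magazine is 48 x 48 mm outside, and holds a stack of five brass rings, seen through 16 mm slots in its front and sides.
- plunger (a joint): Plunger stroke in m along the feeder's +x: 0 = fully out (home, held by its spring), 0.053 = fully in (hard stop). About 6 N starts it, the spring gives 10 N at full stroke, plus 1 to 6 N of friction and damping. Let go, it springs home by itself and the stack drops one ring. One full stroke pushes out the bottom ring alone.
- plunger_face (a point): Centre of the outer (-x) face of the plunger's black knob, the face to push on towards the feeder's +x. Knob 30 mm in diameter, 12 mm thick, over bare bench; this centre is 21.5 mm above the bench. At home it is at feeder x = -127 mm, y = 0; fully in at x = -74. Moves with the plunger; axes as the feeder's.
- ring1: The lowest ring in the magazine, the one to be fed: brass spacer ring, 36 mm outside diameter, 18 mm bore, 12 mm thick, about 80 g. Origin at its centre, half-way up, z along its bore. At the start at the feeder's x = 0, y = 0, 22 mm above the bench.
- outlet (a point): Where the ring's centre lies on the ledge after one full stroke: feeder x = 49 mm, y = 0, 22 mm above the bench. Flat aluminium ledge, top 16 mm above the bench, feeder x 25.5 to 76, y -34 to 118, open at its -y end. Low guides, 5 mm above the ledge, far side x 69.5 to 73.5 (y -34 to 86) and near side x 24.5 to 28.5 (y 30 to 80) make a channel 41 mm wide.
- stop_seat (a point): Centre of a ring seated in the red V stop: feeder x = 49 mm, y = 78, 22 mm above the bench, 78 mm along +y from the outlet. The two red walls, 8 mm high above the ledge, meet the ring 45 degrees either side of +y. Axes as the feeder's.
- screwdriver: Loose screwdriver with a red handle lying on the bench on the feeder's -y side, about 200 mm long; not to be disturbed. Origin under its middle, x along it.
- wrench: Loose steel wrench lying on the bench on the feeder's +y side, about 180 mm long; not to be disturbed. Origin under its middle, x along it.
- oil_bottle: Small white bottle with a red cap, 34 mm in diameter, 85 mm tall, standing beyond the V stop; not to be disturbed. Origin under its centre.
- fitting: Brass hexagon pipe fitting with a blue collar, 30 mm wide, 42 mm tall, standing beside the plunger on the feeder's -y side; not to be disturbed. Origin under its centre.
- ring2: The second lowest ring of the stack in the magazine, same as ring1; stays in the magazine (drops 12 mm when ring1 is fed). Origin at its centre.
- ring3: The third ring of the stack in the magazine, same as ring1; stays in the magazine (drops 12 mm when ring1 is fed). Origin at its centre.
- ring4: The fourth ring of the stack in the magazine, same as ring1; stays in the magazine (drops 12 mm when ring1 is fed). Origin at its centre.
- ring5: The top ring of the stack in the magazine, same as ring1; stays in the magazine (drops 12 mm when ring1 is fed). Origin at its centre.
Things that resemble listed ones, but are neither listed nor needed, are in the scene too. What is shaped like the ring5 but grey or orange is not meant.

How it is judged (in metres and radians):
On the way, in this order (a step that is already met when the one before it is completed fails the run):
1. the plunger is fully in and the ring has come out onto the ledge (value of joint plunger above 0.0495 m and x of ring1 in the frame of feeder above 0.044 m and y of ring1 in the frame of feeder between -0.02 and 0.03 m), for 0.05 s.
2. the plunger has sprung back home, the ring waits on the ledge in front of the outlet (value of joint plunger below 0.004 m and x of ring1 in the frame of feeder above 0.044 m and y of ring1 in the frame of feeder between -0.02 and 0.03 m), for 0.1 s.
3. the ring has been nudged into the V stop (value of joint plunger below 0.004 m and horizontal distance between ring1 and stop_seat below 0.004 m and angle between ring1's own z axis and vertical below 0.1 rad), for 0.2 s.
At the end, for the whole second after the job is handed in: The fed ring lies flat on the ledge, at rest, its centre within 4 mm of its seat in the V stop; the plunger is home (within 4 mm); the other four rings are in the magazine; screwdriver, wrench, bottle and fitting are within 10 mm of where they stood (all of step 3 and height (world z) of ring1 between 0.02 and 0.024 m and linear speed of ring1 below 0.01 m/s and horizontal distance between each of ring2, ring3, ring4, ring5 and feeder below 0.008 m and distance of each of screwdriver, wrench, oil_bottle, fitting from where it was at the start of the episode below 0.01 m); the robot touches nothing.
It fails at once if the fed ring was lifted (more than 8 mm), tipped over or pushed off the ledge (height (world z) of ring1 above 0.03 m or height (world z) of ring1 below 0.016 m or angle between ring1's own z axis and vertical above 0.35 rad).
It fails at once if a second ring came out of the magazine or was taken from it (distance of any of ring2, ring3, ring4, ring5 from where it was at the start of the episode above 0.017 m).
It fails at once if the plunger was pressed again after the ring had been fed (x of ring1 in the frame of plunger_face above 0.145 m and value of joint plunger above 0.015 m and velocity of joint plunger above 0.01 m/s).
It fails at once if a thing on the bench was moved more than 10 mm or tipped (distance of any of screwdriver, wrench, oil_bottle, fitting from where it was at the start of the episode above 0.01 m or angle between any of oil_bottle, fitting's own z axis and vertical above 0.25 rad).
It also fails if it takes over 51 s, if anything falls off the work surface, if the arm or the gripper's body presses on something with over 40 N, if the wrist force passes 120 N, or if a joint passes its speed limit or range.

## Working session

There is one attempt and no reset: what is moved stays moved. The work goes in short steps, Python scripts to look and compute and a tool call to move; the robot and the scene stay as the last step left them, time stands still between calls to the robot, and variables do not carry over. Pictures are saved under pics/ and viewed, and the job is handed in when it is done.

Besides the shell and the picture viewer there is one more tool, called after "Call:" in YAML: its name, and indented under it one key for each argument. move_arm: Moves the arm, as the interface text tells. Its arguments: {"type":"object","properties":{"series":{"type":"array","items":{"type":"array","items":{"type":"array","items":{"type":"number","minimum":-1,"maximum":1}}}}},"required":["series"]}

```bash
ls; mkdir -p pics
cat > h.py <<'E'
from station import r, viewer, spotter
import numpy as np, cv2
def cap(n,f):
    p,d=viewer.capture(n); cv2.imwrite('pics/'+f+'.png',p[:,:,::-1]); np.savez('/tmp/'+f,p=p,d=d); return p,d
def px2w(n,uv,d=None,z=None):
    c=viewer.camera_params(n); K=np.array(c['mtx']);T=np.array(c['pose'])
    q=cv2.undistortPoints(np.array([[uv]],float),K,np.array(c['dist_coeffs']))[0,0]
    ray=T[:3,:3]@np.array([q[0],q[1],1.]);o=T[:3,3]
    if z is not None: return o+ray*(z-o[2])/ray[2]
    return o+ray*d
def w2px(n,P):
    c=viewer.camera_params(n); T=np.linalg.inv(np.array(c['pose']))
    rv,_=cv2.Rodrigues(T[:3,:3]); return cv2.projectPoints(np.array(P,float).reshape(-1,1,3),rv,T[:3,3],np.array(c['mtx']),np.array(c['dist_coeffs']))[0][:,0]
E
python3 - <<'E'
from h import *
for n in('top','side'):
    p,d=cap(n,n+'0'); print(n,np.array(viewer.camera_params(n)['pose']).round(3).tolist())
    for k in ['magazine_top','plunger_face','feeder','fitting','oil_bottle','wrench','screwdriver','stop_seat']:
        try:
            for x in spotter.find_in(n,k)[:3]:
                u=x['centre'];dd=d[int(u[1]),int(u[0])];print(k,round(x['conf'],2),np.round(u),px2w(n,u,d=dd).round(3))
        except Exception as e: print(k,e)
s=r.sense();print(s['time_s'],s['ee_rot'],s['gripper_width'])
E
```

```text
pics
top [[0.009, -0.982, 0.191, 0.385], [-1.0, -0.01, -0.002, 0.025], [0.004, -0.191, -0.982, 1.015], [0.0, 0.0, 0.0, 1.0]]
magazine_top 0.81 [326. 217.] [0.601 0.014 0.047]
plunger_face 0.64 [336. 286.] [ 0.491 -0.003  0.023]
feeder 0.72 [329. 217.] [0.601 0.01  0.046]
fitting 0.47 [397. 297.] [ 0.472 -0.101  0.044]
oil_bottle 0.62 [226. 174.] [0.669 0.18  0.061]
wrench 0.58 [241. 261.] [0.534 0.156 0.006]
screwdriver 0.88 [446. 248.] [ 0.556 -0.185  0.023]
stop_seat 0.72 [330. 217.] [0.6   0.008 0.053]
stop_seat 0.31 [230. 173.] [0.67  0.173 0.061]
side [[-0.985, -0.124, 0.122, 0.478], [-0.172, 0.601, -0.78, 0.735], [0.024, -0.789, -0.613, 0.648], [0.0, 0.0, 0.0, 1.0]]
magazine_top 0.76 [320. 264.] [0.594 0.025 0.02 ]
plunger_face 0.61 [371. 261.] [0.5   0.004 0.025]
plunger_face 0.42 [325. 244.] [0.587 0.016 0.062]
feeder 0.93 [321. 262.] [0.592 0.025 0.024]
fitting 0.59 [385. 232.] [ 0.481 -0.096  0.02 ]
oil_bottle 0.55 [256. 311.] [0.669 0.192 0.049]
wrench 0.73 [343. 324.] [0.53  0.155 0.007]
screwdriver 0.78 [352. 205.] [ 0.558 -0.177  0.022]
stop_seat 0.82 [323. 262.] [0.587 0.025 0.025]
0.9 [[-9.26491940e-07 -2.51073682e-01  9.67967978e-01]
 [ 6.64553027e-06  9.67967978e-01  2.51073682e-01]
 [-1.00000000e+00  6.66527824e-06  7.71703222e-07]] 1.001235138030875
```

Run:
```python
import cv2
a=cv2.imread('pics/top0.png');b=cv2.imread('pics/side0.png')
cv2.imwrite('pics/topc.png',cv2.resize(a[120:340,180:473],(800,600),interpolation=3))
cv2.imwrite('pics/sidec.png',cv2.resize(b[180:360,220:460],(800,600),interpolation=3))
```

```text
(no output)
```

View pics/topc.png

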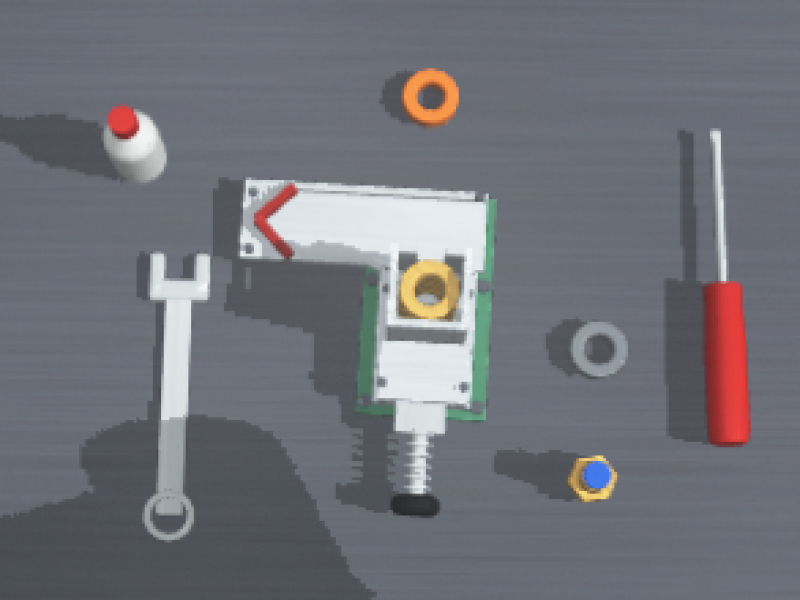

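View pics/sidec.png

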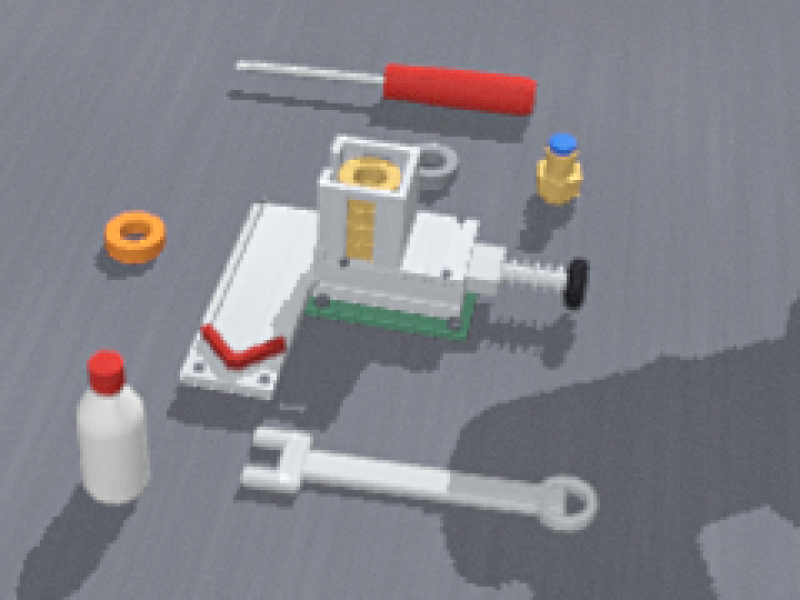

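View pics/top0.png

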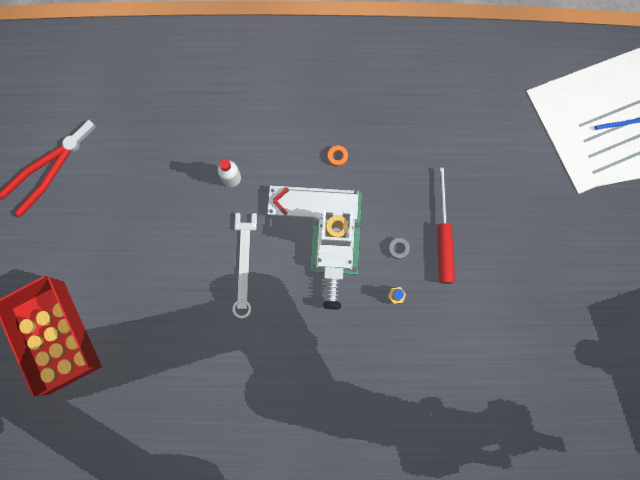

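The feeder is at about (335,225) in the top view. The knob is at (332,304), and the V stop is at the left end of the ledge at (280,200).

Things that could be taken for ring1:
- brass stack inside the magazine at (337,226): this is the real one
- grey ring at (399,247)
- orange ring at (338,155)
- coins in the box at (45,345)

The only black knob is the one on the feeder. Next I fit the feeder's pose.

```bash
cat > fit.py <<'E'
from h import *
from scipy.optimize import least_squares
T=[((76,118,16),(247,180)),((25.5,118,16),(241,258)),((75,-40,6),(496,200)),((-66,-40,6),(486,418)),((-66,40,6),(357,411)),((-121,0,36.5),(416,497))]
S=[((76,118,16),(180,382)),((25.5,118,16),(272,393)),((76,-34,16),(255,203)),((-121,0,21.5),(576,284)),((-66,40,6),(468,336))]
def W(p,P):
    c,s=np.cos(p[2]),np.sin(p[2]);P=np.array(P,float)/1000
    return np.c_[p[0]+c*P[:,0]-s*P[:,1],p[1]+s*P[:,0]+c*P[:,1],P[:,2]]
ut=np.array([(180+.36625*u,120+.36667*v) for _,(u,v) in T]);us=np.array([(220+.3*u,180+.3*v) for _,(u,v) in S])
def f(p): return np.r_[w2px('top',W(p,[t[0] for t in T]))-ut,w2px('side',W(p,[t[0] for t in S]))-us].ravel()
if __name__=='__main__':
    s=least_squares(f,[.59,.01,-.05],loss='soft_l1');print(s.x,np.degrees(s.x[2]));print(f(s.x).reshape(-1,2).round(1).tolist())
    p=s.x;np.save('pose',p)
    def loop(x0,x1,y0,y1,z): return [(x0,y0,z),(x1,y0,z),(x1,y1,z),(x0,y1,z)]
    L=[loop(25.5,76,-34,118,16),loop(-24,24,-24,24,82),loop(-60,25.5,-30,30,38),loop(-66,75,-40,40,6),
       [(49+18*np.cos(a),78+18*np.sin(a),28) for a in np.linspace(0,6.28,24)],[(-127,15*np.cos(a),21.5+15*np.sin(a)) for a in np.linspace(0,6.28,24)]]
    for n,(x0,y0,k) in dict(top=(180,120,4),side=(220,180,4)).items():
        im=cv2.imread(f'pics/{n}0.png')[y0:y0+150+50*(n=="top"),x0:x0+200+0]
        im=cv2.resize(im,None,fx=4,fy=4,interpolation=3)[:800]
        for l in L:
            q=((w2px(n,W(p,l))-[x0,y0]+.5)*4).astype(int);cv2.polylines(im,[q.reshape(-1,1,2)],True,(255,0,255),1)
        cv2.imwrite(f'pics/ov_{n}.png',im[:600] if n=='side' else cv2.resize(im,None,fx=.75,fy=.75))
    for n,P in dict(knob=(-127,0,21.5),out=(49,0,22),seat=(49,78,22),farend=(76,-34,16)).items(): print(n,W(p,[P])[0].round(4))
E
python3 fit.py
```

```text
[ 0.58001071 -0.00304648 -0.04689509] -2.6868908001865037
[[-1.2, -0.1], [-1.2, 0.1], [-0.1, -0.3], [-0.1, 1.3], [-0.6, 1.2], [0.4, 2.5], [-0.3, -2.9], [-0.3, -1.3], [-0.6, -0.9], [-0.5, -0.6], [-0.8, -0.8]]
knob [0.4532 0.0029 0.0215]
out [ 0.629  -0.0053  0.022 ]
seat [0.6326 0.0726 0.022 ]
farend [ 0.6543 -0.0406  0.016 ]
```

```bash
sleep 1; ls pics
```

```text
ov_side.png
ov_top.png
side0.png
sidec.png
top0.png
topc.png
```

View pics/ov_top.png

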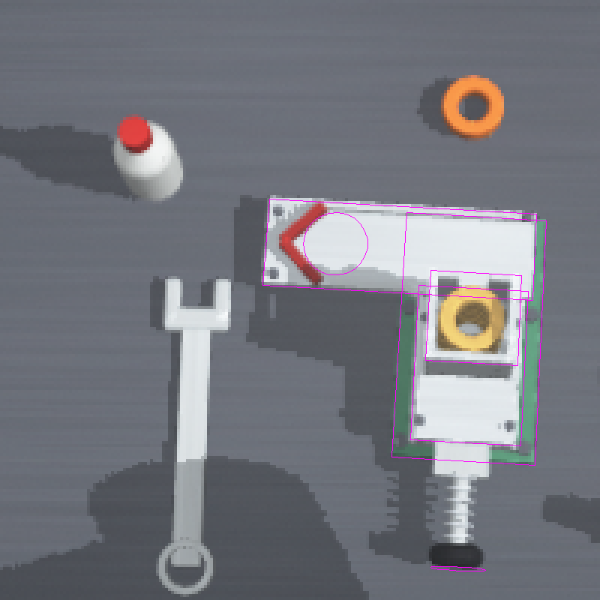

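View pics/ov_side.png

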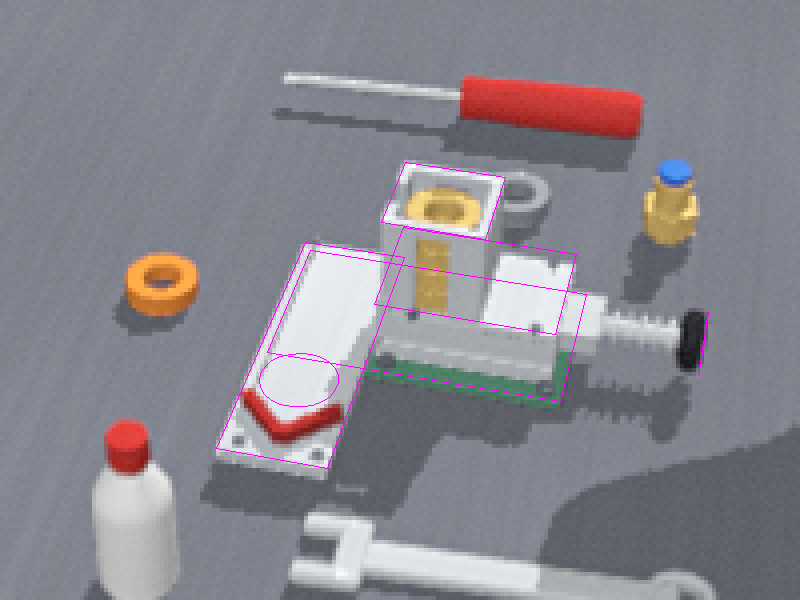

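The fit agrees with both views: feeder at (0.580, -0.003), yaw -2.7°, knob face at (0.453, 0.003). I'll close the fingers and go above a point behind the knob, turning the jaws along feeder y.

Call:
move_arm:
  series:
    - [[0,0,-0.165,0.36,0.78,0,0],[0,0,-0.165,0.36,0.78,0,0],[0,0,-0.165,0.36,0.78,0,0],[0,0,-0.165,0.36,0.78,0,0],[0,0,-0.165,0.36,0.78,0,0],[0,0,-0.165,0.36,0.78,0,0],[0,0,-0.165,0.36,0.78,0,0],[0,0,-0.165,0.36,0.78,0,0],[0,0,-0.165,0.36,0.78,0,0],[0,0,-0.165,0.36,0.78,0,0],[0,0,-0.165,0.36,0.78,0,0],[0,0,-0.165,0.36,0.78,0,0],[0,0,-0.165,0.36,0.78,0,0],[0,0,0,0,0,0,0]]

```text
time_s: 2.65
tcp_pos: [0.4438, 0.0227, 0.2951]
ee_rot: [[0.012, 0.056, 0.998], [-0.003, 0.998, -0.056], [-1.0, -0.002, 0.012]]
wrist_force: [0.1, -0.1, -0.3]
gripper_width: 0.001
```

```bash
cat > st.py <<'E'
from h import *
s=r.sense();p=np.load('pose.npy');t=s['tcp_pos'];R=np.array(s['ee_rot'])
c,n=np.cos(p[2]),np.sin(p[2]);d=np.array(t[:2])-p[:2]
print(round(s['time_s'],2),'tcp',np.round(t,4),'feeder xy mm',np.round([1e3*(c*d[0]+n*d[1]),1e3*(-n*d[0]+c*d[1])],1),'F',np.round(s['wrist_force'],2),'g',round(s['gripper_width'],3),'yjaw',round(np.degrees(np.arctan2(R[1,1],R[0,1])),2),'xdir',R[:,0].round(3))
E
python3 st.py
```

```text
2.65 tcp [0.4438 0.0227 0.2951] feeder xy mm [-137.3   19.4] F [ 0.12 -0.11 -0.32] g 0.001 yjaw 86.78 xdir [ 0.012 -0.003 -1.   ]
```

Call:
move_arm:
  series:
    - [[0,0,0,-0.18,-0.31,-0.3,0],[0,0,0,0,0,-0.8,0],[0,0,0,0,0,-0.8,0],[0,0,0,0,0,-0.8,0],[0,0,0,0,0,-0.5,0],[0,0,0,0,0,-0.2,0],[0,0,0,0,0,0,0]]

```text
time_s: 3.52
tcp_pos: [0.4317, 0.0006, 0.0884]
ee_rot: [[0.018, 0.057, 0.998], [-0.001, 0.998, -0.057], [-1.0, -0.0, 0.019]]
wrist_force: [-0.4, -0.4, -0.1]
gripper_width: 0.008
```

```bash
python3 st.py
python3 - <<'E'
from h import *
cap('side','s1');a=cv2.imread('pics/s1.png');cv2.imwrite('pics/s1c.png',cv2.resize(a[180:330,260:460],(800,600),interpolation=3))
cap('top','t1');a=cv2.imread('pics/t1.png');cv2.imwrite('pics/t1c.png',cv2.resize(a[180:330,240:440],(800,600),interpolation=3))
E
```

```text
3.52 tcp [0.4317 0.0006 0.0884] feeder xy mm [-148.3   -3.3] F [-0.36 -0.45 -0.15] g 0.008 yjaw 86.71 xdir [ 0.018 -0.001 -1.   ]
```

View pics/s1c.png

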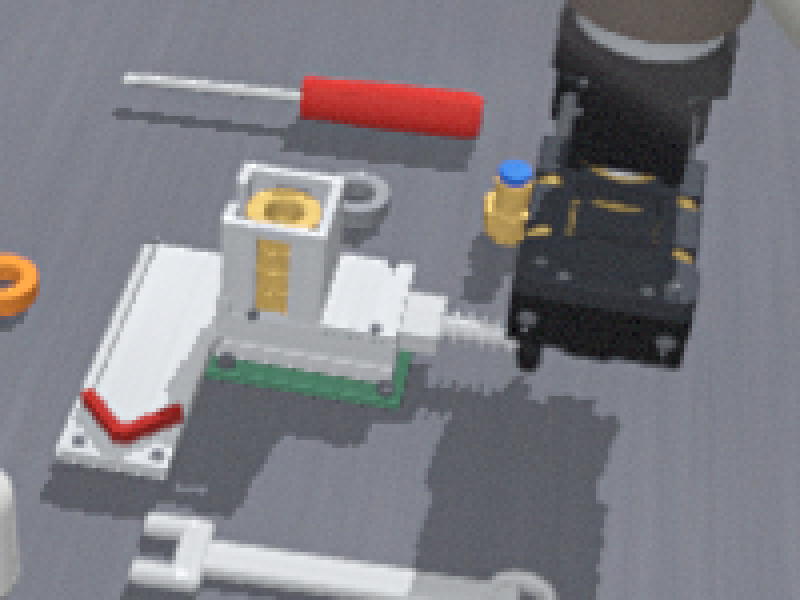

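The side view shows the fingers dropped behind the knob at (525,350). The body is clear of the fitting at (510,205). Next I lower slightly and start the push.

Call:
move_arm:
  series:
    - [[0,0,0,0,0.06,-0.11,0],[0,0,0,0.1,-0.004,0,0],[0,0,0,0.1,-0.004,0,0],[0,0,0,0.1,-0.005,0,0],[0,0,0,0.1,-0.005,0,0]]

```text
time_s: 4.25
tcp_pos: [0.4493, 0.0023, 0.0827]
ee_rot: [[0.003, 0.061, 0.998], [-0.004, 0.998, -0.061], [-1.0, -0.003, 0.003]]
wrist_force: [-12.1, 5.6, 6.8]
gripper_width: 0.008
```

```bash
python3 st.py
```

```text
4.25 tcp [0.4493 0.0023 0.0827] feeder xy mm [-130.8   -0.8] F [-12.08   5.6    6.81] g 0.008 yjaw 86.53 xdir [ 0.003 -0.004 -1.   ]
```

Call:
move_arm:
  series:
    - [[0,0,0,0.12,-0.003,0,0],[0,0,0,0.12,-0.003,0,0],[0,0,0,0.12,-0.003,0,0],[0,0,0,0.12,-0.003,0,0]]

```text
time_s: 4.75
tcp_pos: [0.4588, -0.0017, 0.0797]
ee_rot: [[-0.046, 0.067, 0.997], [-0.013, 0.998, -0.067], [-0.999, -0.016, -0.045]]
wrist_force: [-12.2, 5.4, 7.7]
gripper_width: 0.007
```

```bash
python3 st.py
```

```text
4.75 tcp [ 0.4588 -0.0017  0.0797] feeder xy mm [-121.1   -4.4] F [-12.22   5.36   7.74] g 0.007 yjaw 86.17 xdir [-0.046 -0.013 -0.999]
```

The load makes the hand droop and tilt a little on each row, so I'll compensate for that as it advances.

Call:
move_arm:
  series:
    - [[0.05,-0.25,0.1,0.15,0.03,0.03,0],[0.05,-0.25,0.1,0.15,0.03,0.03,0],[0.03,-0.2,0.05,0.15,0.02,0.02,0]]

```text
time_s: 5.12
tcp_pos: [0.465, -0.0028, 0.0792]
ee_rot: [[0.001, 0.04, 0.999], [-0.008, 0.999, -0.04], [-1.0, -0.008, 0.001]]
wrist_force: [-14.6, 6.7, 9.8]
gripper_width: 0.008
```

```bash
python3 st.py
```

```text
5.12 tcp [ 0.465  -0.0028  0.0792] feeder xy mm [-114.9   -5.2] F [-14.56   6.72   9.84] g 0.008 yjaw 87.72 xdir [ 0.001 -0.008 -1.   ]
```

Call:
move_arm:
  series:
    - [[0.03,-0.15,0,0.2,0.05,0.04,0],[0.03,-0.15,0,0.2,0.05,0.04,0],[0.03,-0.15,0,0.2,0.05,0.04,0],[0.03,-0.15,0,0.2,0.05,0.04,0]]

```text
time_s: 5.62
tcp_pos: [0.4783, -0.0027, 0.0794]
ee_rot: [[-0.002, 0.054, 0.999], [-0.015, 0.998, -0.054], [-1.0, -0.015, -0.001]]
wrist_force: [-11.3, -4.2, 0.6]
gripper_width: 0.001
```

```bash
python3 st.py
```

```text
5.62 tcp [ 0.4783 -0.0027  0.0794] feeder xy mm [-101.6   -4.4] F [-11.26  -4.21   0.59] g 0.001 yjaw 86.9 xdir [-0.002 -0.015 -1.   ]
```

Call:
move_arm:
  series:
    - [[0.06,-0.13,0,0.22,0.03,0.02,0],[0.06,-0.13,0,0.22,0.03,0.02,0],[0.06,-0.13,0,0.22,0.03,0.02,0]]

```text
time_s: 6.0
tcp_pos: [0.4963, -0.0044, 0.0788]
ee_rot: [[-0.003, 0.062, 0.998], [-0.004, 0.998, -0.062], [-1.0, -0.004, -0.003]]
wrist_force: [-23.4, 4.5, 16.6]
gripper_width: 0.001
```

```bash
python3 st.py
```

```text
6.0 tcp [ 0.4963 -0.0044  0.0788] feeder xy mm [-83.6  -5.3] F [-23.37   4.54  16.57] g 0.001 yjaw 86.45 xdir [-0.003 -0.004 -1.   ]
```

Call:
move_arm:
  series:
    - [[0,-0.13,0,0.25,0.02,0.02,0],[0,-0.13,0,0.25,0.02,0.02,0]]

```text
time_s: 6.25
tcp_pos: [0.498, -0.0064, 0.0768]
ee_rot: [[-0.036, 0.071, 0.997], [-0.015, 0.997, -0.072], [-0.999, -0.018, -0.035]]
wrist_force: [-32.0, 12.2, 22.9]
gripper_width: 0.008
```

```bash
python3 st.py;python3 - <<'E'
from h import *
cap('side','s2');a=cv2.imread('pics/s2.png');cv2.imwrite('pics/s2c.png',cv2.resize(a[180:330,240:440],(800,600),interpolation=3))
E
python3 st.py
```

```text
6.25 tcp [ 0.498  -0.0064  0.0768] feeder xy mm [-81.7  -7.2] F [-31.97  12.24  22.92] g 0.008 yjaw 85.91 xdir [-0.036 -0.015 -0.999]
6.3 tcp [ 0.4981 -0.0064  0.0767] feeder xy mm [-81.6  -7.2] F [-31.8   10.78  23.93] g 0.004 yjaw 85.91 xdir [-0.037 -0.015 -0.999]
```

View pics/s2c.png

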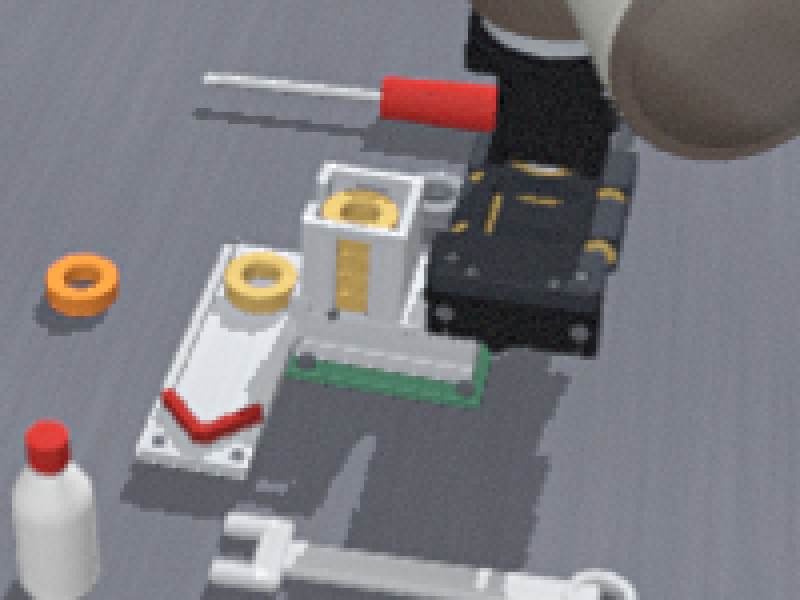

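The ring is out on the ledge at crop (262,275). The hand has stalled at 32 N with the tip at the full-stroke position. Before letting go I check the ring's x.

```bash
cat > ring.py <<'E'
from h import *
import sys
def ring(n,f,box):
    p=np.load('/tmp/'+f+'.npz')['p'].astype(int);m=((p[:,:,0]-p[:,:,2])>45)&((p[:,:,1]-p[:,:,2])>25)
    k=np.zeros_like(m);x0,x1,y0,y1=box;k[y0:y1,x0:x1]=m[y0:y1,x0:x1]
    ys,xs=np.nonzero(k);print(len(xs),xs.min(),xs.max(),ys.min(),ys.max())
    po=np.load('pose.npy')
    P=np.array([px2w(n,(x,y),z=.022 if n=='side' else .026) for x,y in zip(xs,ys)]);c,s=np.cos(po[2]),np.sin(po[2])
    d=P[:,:2]-po[:2];F=np.c_[c*d[:,0]+s*d[:,1],-s*d[:,0]+c*d[:,1]]*1e3
    print('mid of extents',((F.min(0)+F.max(0))/2).round(1),'size',np.ptp(F,axis=0).round(1),'mean',F.mean(0).round(1))
E
python3 -c "
from ring import *
ring('side','s2',(290,316,238,262))"
```

```text
210 296 313 243 258
mid of extents [50.7 -0.5] size [35.  45.9] mean [49.9 -1.1]
```

The ring's x is about 50 mm, so I retreat and let the plunger spring home.

Call:
move_arm:
  series:
    - [[0,0.1,0,-0.3,0.03,0.02,0],[0,0,0,-0.35,0.02,0.02,0],[0,0,0,-0.35,0.02,0.02,0],[0,0,0,-0.35,0.02,0.02,0],[0,0,0,-0.35,0.02,0.02,0],[0,0,0,-0.35,0.02,0.02,0],[0,0,0,0,0,0,0]]

```text
time_s: 7.18
tcp_pos: [0.3728, 0.0021, 0.0852]
ee_rot: [[-0.05, 0.069, 0.996], [-0.014, 0.997, -0.07], [-0.999, -0.018, -0.049]]
wrist_force: [0.8, 0.5, 0.1]
gripper_width: 0.004
```

```bash
python3 st.py;python3 - <<'E'
from h import *
cap('side','s3');a=cv2.imread('pics/s3.png');cv2.imwrite('pics/s3c.png',cv2.resize(a[180:330,260:460],(800,600),interpolation=3))
E
```

```text
7.17 tcp [0.3728 0.0021 0.0852] feeder xy mm [-207.2   -4.6] F [0.77 0.48 0.13] g 0.004 yjaw 86.02 xdir [-0.05  -0.014 -0.999]
```

View pics/s3c.png

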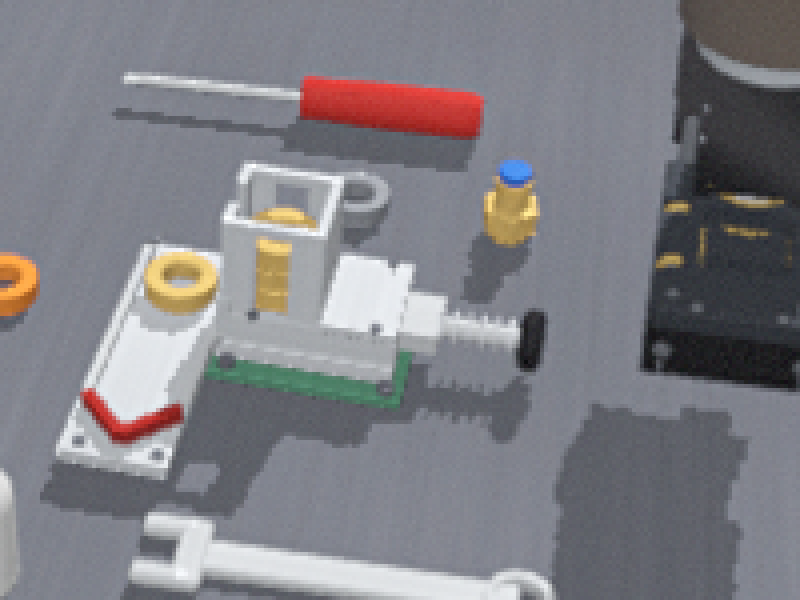

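The plunger is home, the stack has dropped one ring, and the fed ring waits at the outlet at crop (181,283). Next I go up and over to the -y side of the ring.

Call:
move_arm:
  series:
    - [[0,0,0,0,0,0.75,0],[0,0,0.08,0,0,0.75,0],[0,0,0.08,0,0,0.75,0],[0,0,0,0.72,-0.16,0,0],[0,0,0,0.72,-0.16,0,0],[0,0,0,0.72,-0.16,0,0],[0,0,0,0.72,-0.16,0,0],[0,0,0,0.72,-0.16,0,0],[0,0,0,0.6,-0.16,0,0],[0,0,0,0,0,0,0]]

```text
time_s: 8.48
tcp_pos: [0.6478, -0.059, 0.2296]
ee_rot: [[-0.027, 0.046, 0.999], [-0.014, 0.999, -0.046], [-1.0, -0.015, -0.027]]
wrist_force: [0.1, 0.2, 0.8]
gripper_width: 0.006
```

```bash
python3 st.py
```

```text
8.47 tcp [ 0.6478 -0.059   0.2296] feeder xy mm [ 70.3 -52.7] F [0.08 0.17 0.81] g 0.006 yjaw 87.39 xdir [-0.027 -0.014 -1.   ]
```

Call:
move_arm:
  series:
    - [[0.1,0.5,0,-0.2,0,-0.3,0],[0,0,0,0,0,-0.6,0],[0,0,0,0,0,-0.6,0],[0,0,0,0,0,-0.3,0],[0,0,0,0,0,0,0]]

```text
time_s: 9.1
tcp_pos: [0.6366, -0.0601, 0.1192]
ee_rot: [[-0.096, 0.046, 0.994], [0.001, 0.999, -0.046], [-0.995, -0.004, -0.096]]
wrist_force: [-0.8, -1.0, 0.2]
gripper_width: 0.006
```

```bash
python3 st.py
```

```text
9.1 tcp [ 0.6366 -0.0601  0.1192] feeder xy mm [ 59.2 -54.4] F [-0.77 -0.96  0.2 ] g 0.006 yjaw 87.38 xdir [-0.096  0.001 -0.995]
```

Down another 27 mm to TCP z = 0.092, then look.

Call:
move_arm:
  series:
    - [[0,0,0,0,0,-0.25,0],[0,0,0,0,0,-0.17,0],[0,0,0,0,0,0,0]]

```text
time_s: 9.48
tcp_pos: [0.6377, -0.0601, 0.0945]
ee_rot: [[-0.093, 0.045, 0.995], [0.001, 0.999, -0.045], [-0.996, -0.003, -0.093]]
wrist_force: [-0.6, 0.4, 0.3]
gripper_width: 0.006
```

```bash
python3 st.py;python3 - <<'E'
from h import *
cap('side','s4');a=cv2.imread('pics/s4.png');cv2.imwrite('pics/s4c.png',cv2.resize(a[180:330,220:420],(800,600),interpolation=3))
E
python3 -c "
from ring import *
ring('side','s4',(290,316,238,262))"
```

```text
9.47 tcp [ 0.6377 -0.0601  0.0945] feeder xy mm [ 60.3 -54.3] F [-0.55  0.45  0.35] g 0.006 yjaw 87.4 xdir [-0.093  0.001 -0.996]
213 296 313 243 258
mid of extents [50.3 -0.5] size [35.7 45.9] mean [49.7 -0.7]
```

View pics/s4c.png

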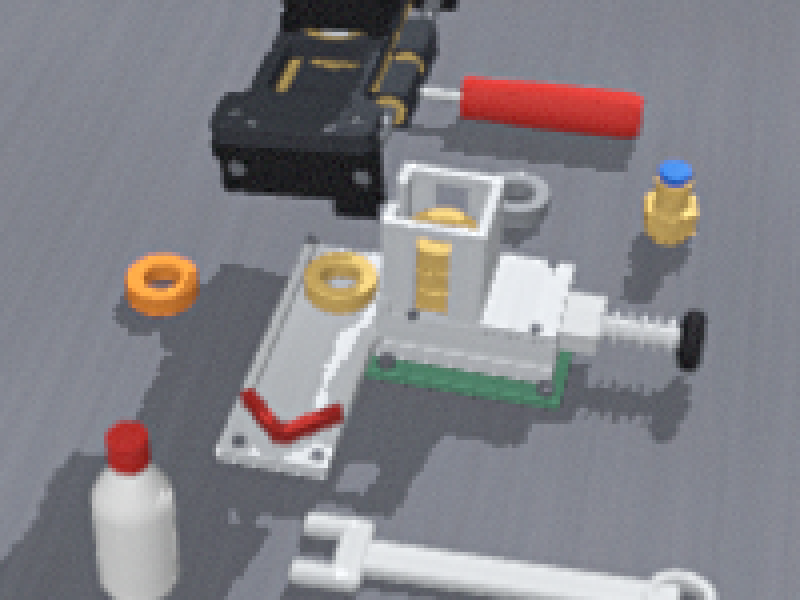

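Call:
move_arm:
  series:
    - [[0,0,0,-0.055,0,-0.045,0],[0,0,0,0.005,0.12,0,0],[0,0,0,0.005,0.12,0,0],[0,0,0,0.005,0.12,0,0],[0,0,0,0,0,0,0]]

```text
time_s: 10.15
tcp_pos: [0.6363, -0.0363, 0.0939]
ee_rot: [[-0.088, 0.044, 0.995], [0.001, 0.999, -0.044], [-0.996, -0.003, -0.088]]
wrist_force: [0.4, -0.2, -0.3]
gripper_width: 0.003
```

```bash
python3 st.py
```

```text
10.15 tcp [ 0.6363 -0.0363  0.0939] feeder xy mm [ 57.8 -30.6] F [ 0.35 -0.21 -0.33] g 0.003 yjaw 87.47 xdir [-0.088  0.001 -0.996]
```

Call:
move_arm:
  series:
    - [[0,0,0,-0.02,0.06,-0.04,0],[0,0,0,0.005,0.1,-0.015,0],[0,0,0,0.005,0.1,0,0],[0,0,0,0.005,0.1,0,0],[0,0,0,0,0,0,0]]

```text
time_s: 10.78
tcp_pos: [0.6359, -0.0135, 0.0904]
ee_rot: [[-0.089, 0.044, 0.995], [0.001, 0.999, -0.044], [-0.996, -0.003, -0.089]]
wrist_force: [-1.1, 0.1, 0.5]
gripper_width: 0.005
```

```bash
python3 st.py;python3 - <<'E'
from h import *
cap('side','s5');a=cv2.imread('pics/s5.png');cv2.imwrite('pics/s5c.png',cv2.resize(a[180:330,220:420],(800,600),interpolation=3))
E
```

```text
10.78 tcp [ 0.6359 -0.0135  0.0904] feeder xy mm [56.4 -7.8] F [-1.11  0.09  0.46] g 0.005 yjaw 87.47 xdir [-0.089  0.001 -0.996]
```

View pics/s5c.png

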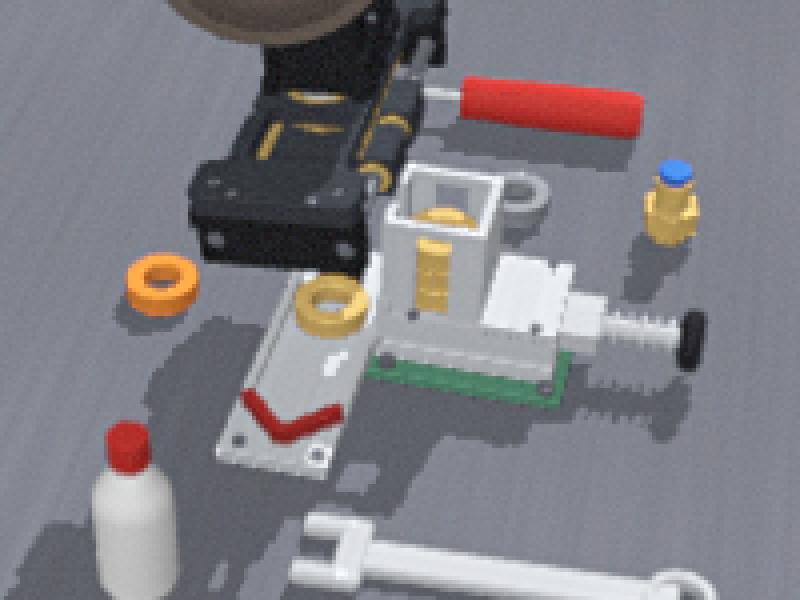

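The ring is moving along the ledge flat, now at crop (332,305), and the body is clear of the magazine. I continue.

Call:
move_arm:
  series:
    - [[0,0,0,0.005,0.1,0,0],[0,0,0,0.005,0.1,0,0],[0,0,0,0.005,0.1,0,0],[0,0,0,0.005,0.1,0,0],[0,0,0,0.005,0.1,0,0],[0,0,0,0.005,0.08,0,0],[0,0,0,0,0,0,0]]

```text
time_s: 11.7
tcp_pos: [0.6378, 0.0237, 0.0903]
ee_rot: [[-0.089, 0.044, 0.995], [0.001, 0.999, -0.044], [-0.996, -0.003, -0.089]]
wrist_force: [0.5, 0.2, 0.5]
gripper_width: 0.006
```

```bash
python3 st.py
```

```text
11.7 tcp [0.6378 0.0237 0.0903] feeder xy mm [56.5 29.4] F [0.46 0.24 0.51] g 0.006 yjaw 87.46 xdir [-0.089  0.001 -0.996]
```

Another 16 mm is expected. I go slowly and watch the force.

Call:
move_arm:
  series:
    - [[0,0,0,0.003,0.08,0,0],[0,0,0,0.003,0.07,0,0],[0,0,0,0.003,0.05,0,0],[0,0,0,0,0,0,0]]

```text
time_s: 12.2
tcp_pos: [0.6383, 0.0363, 0.0903]
ee_rot: [[-0.089, 0.045, 0.995], [0.001, 0.999, -0.045], [-0.996, -0.003, -0.089]]
wrist_force: [-0.2, 0.2, -0.6]
gripper_width: 0.007
```

```bash
python3 st.py;python3 - <<'E'
from h import *
cap('side','s6');a=cv2.imread('pics/s6.png');cv2.imwrite('pics/s6c.png',cv2.resize(a[180:330,220:420],(800,600),interpolation=3))
E
python3 -c "
from ring import *
ring('side','s6',(278,316,256,300))"
```

```text
12.2 tcp [0.6383 0.0363 0.0903] feeder xy mm [56.4 42. ] F [-0.19  0.23 -0.62] g 0.007 yjaw 87.44 xdir [-0.089  0.001 -0.996]
236 286 305 266 281
mid of extents [49.9 68.7] size [36.1 41.6] mean [49.6 68.3]
```

View pics/s6c.png

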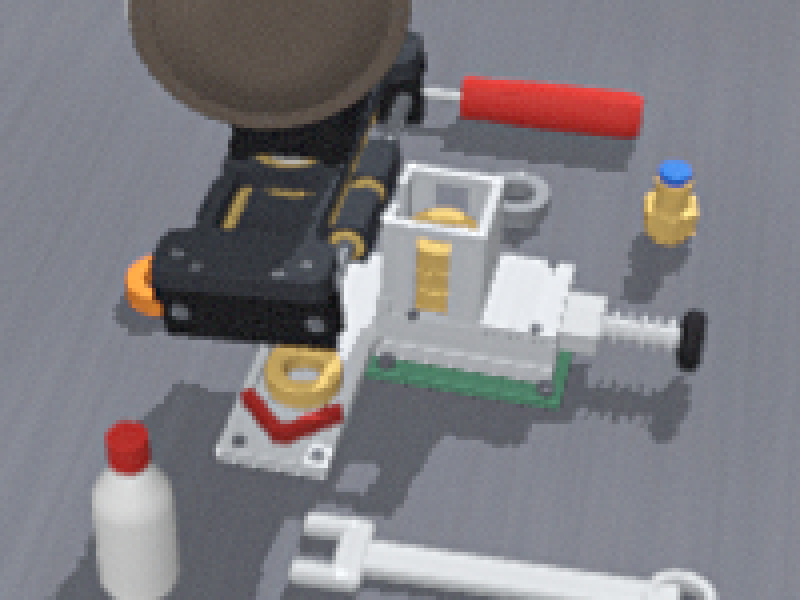

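The ring is about 6–8 mm short of the V. I nudge further in small steps until the force rises.

Call:
move_arm:
  series:
    - [[0,0,0,0.002,0.06,0,0],[0,0,0,0.002,0.05,0,0],[0,0,0,0,0,0,0]]

```text
time_s: 12.62
tcp_pos: [0.6386, 0.0431, 0.0903]
ee_rot: [[-0.089, 0.045, 0.995], [0.001, 0.999, -0.045], [-0.996, -0.003, -0.089]]
wrist_force: [0.1, 0.8, 1.1]
gripper_width: 0.003
```

```bash
python3 st.py
```

```text
12.62 tcp [0.6386 0.0431 0.0903] feeder xy mm [56.3 48.8] F [0.07 0.75 1.06] g 0.003 yjaw 87.42 xdir [-0.089  0.001 -0.996]
```

Call:
move_arm:
  series:
    - [[0,0,0,0.002,0.04,0,0],[0,0,0,0.002,0.02,0,0]]

```text
time_s: 12.88
tcp_pos: [0.6388, 0.0466, 0.0903]
ee_rot: [[-0.089, 0.045, 0.995], [0.0, 0.999, -0.045], [-0.996, -0.004, -0.089]]
wrist_force: [-0.7, -2.9, 0.2]
gripper_width: 0.003
```

```bash
python3 st.py;python3 - <<'E'
from h import *
cap('side','s7');a=cv2.imread('pics/s7.png');cv2.imwrite('pics/s7c.png',cv2.resize(a[240:315,250:350],(800,600),interpolation=3))
E
python3 -c "
from ring import *
ring('side','s7',(278,316,256,300))"
```

```text
12.88 tcp [0.6388 0.0466 0.0903] feeder xy mm [56.4 52.3] F [-0.69 -2.85  0.17] g 0.003 yjaw 87.42 xdir [-0.089  0.    -0.996]
213 285 303 270 285
mid of extents [49.9 80.2] size [36.6 40.4] mean [50.1 78.1]
```

View pics/s7c.png

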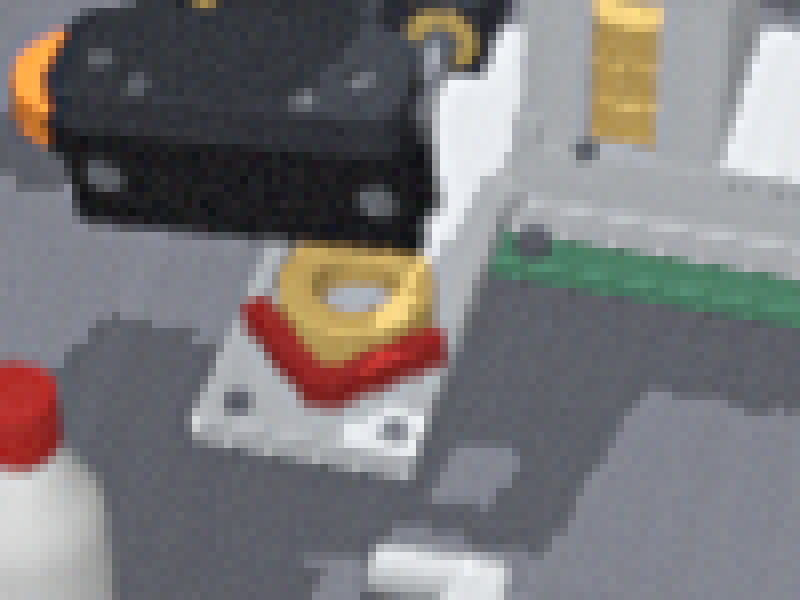

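The ring sits in the V and touches both walls, with 3 N of contact. One light press to settle it, hold, then back off along -y and go up.

Call:
move_arm:
  series:
    - [[0,0,0,0,0.03,0,0],[0,0,0,0,0,0,0]]

```text
time_s: 13.18
tcp_pos: [0.6388, 0.0466, 0.0904]
ee_rot: [[-0.09, 0.045, 0.995], [-0.002, 0.999, -0.045], [-0.996, -0.006, -0.09]]
wrist_force: [0.7, 0.4, -0.4]
gripper_width: 0.008
```

Call:
move_arm:
  series:
    - [[0,0,0,-0.01,-0.15,0,0],[0,0,0,-0.01,-0.3,0,0],[0,0,0,0,0,0.1,0],[0,0,0,0,0,0.5,0],[0,0,0,0,0,0.8,0],[0,0,0,0,-0.5,0.8,0],[0,0,0,0,-0.8,0.3,0],[0,0,0,0,-0.9,0,0],[0,0,0,0,-0.9,0,0],[0,0,0,0,0,0,0]]

```text
time_s: 14.42
tcp_pos: [0.6368, -0.173, 0.2497]
ee_rot: [[-0.083, 0.044, 0.996], [-0.002, 0.999, -0.045], [-0.997, -0.005, -0.082]]
wrist_force: [-0.6, 0.6, -0.2]
gripper_width: 0.004
```

```bash
python3 st.py;python3 - <<'E'
from h import *
for n in('side','top'):
    cap(n,n+'8')
a=cv2.imread('pics/side8.png');b=cv2.imread('pics/top8.png')
cv2.imwrite('pics/f8.png',np.hstack([cv2.resize(a[180:330,220:420],(400,300),interpolation=3),cv2.resize(b[160:310,220:420],(400,300),interpolation=3)]))
d0=np.load('/tmp/side0.npz')['p'].astype(int)
from ring import ring
ring('side','side8',(278,316,256,300)); ring('top','top8',(270,312,185,218))
for n in('side','top'):
    for k in ['fitting','oil_bottle','wrench','screwdriver']: print(n,k,[np.round(x['centre']) for x in spotter.find_in(n,k)[:1]])
E
```

```text
14.43 tcp [ 0.6368 -0.173   0.2497] feeder xy mm [  64.7 -167.1] F [-0.57  0.6  -0.18] g 0.004 yjaw 87.46 xdir [-0.083 -0.002 -0.997]
235 285 303 269 285
mid of extents [49.9 78. ] size [36.6 44.9] mean [50.2 76.6]
268 281 301 190 210
mid of extents [50.8 78.8] size [34.9 34.3] mean [50.4 78.8]
side fitting [array([386., 233.])]
side oil_bottle [array([256., 308.])]
side wrench [array([346., 323.])]
side screwdriver [array([374., 262.])]
top fitting []
top oil_bottle [array([228., 174.])]
top wrench [array([244., 264.])]
top screwdriver [array([448., 247.])]
```

View pics/f8.png

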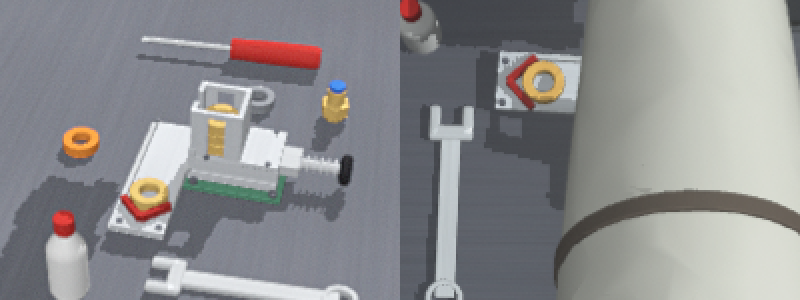

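Both views show the ring flat in the V at feeder (50, 78), with the plunger home and the hand clear. The bench things look unmoved: the side spotter's screwdriver reading at (374,262) is a false hit on the knob, and the screwdriver itself is where it was in both the picture and the top detection.

```bash
python3 -c "
from h import *
print(r.finish_job())"
```

```text
the job is handed in; nothing more can be done
None
```

I pushed the knob all the way in once with closed fingers, which fed one ring, and let the plunger spring home. I then nudged the ring along the ledge into the V stop, backed the hand clear and handed the job in at about 14.5 s. The hand-in returned no verdict.

- **Push:** the hand stalled at about 32 N at the computed full-stroke position. The ring measured feeder x ≈ 50 mm at the outlet.
- **Ring seat:** it lies flat at feeder (50, 78) mm in the side view and (50.8, 78.8) mm in the top view, against the seat at (49, 78). The outlet reading was also about 1 mm high in x, so most of the x difference is fit or calibration error. In the picture it sat against both red walls when pressed with about 3 N.
- **Other things:** the plunger is home, and the side view shows the remaining rings in the magazine. The screwdriver, wrench, bottle and fitting appear unmoved.
- **Checks that disagreed:** the side-view spotter gave a false screwdriver position, which the picture and the top view contradict. The fitting was hidden from the top view by the arm, so only the side view confirms it.

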